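# Open the taller touch-latch cupboard

## Task

Open the taller of the two small cupboards on the table so that the pepper shaker inside can be reached: press its door in near the free edge with a fingertip until the catch lets go and the door springs ajar, then put a finger behind the door, push it wide open to about a right angle, and draw the hand clear. Use only the fingertips or the outside of the fingers and never pinch the door. Leave the lower cupboard shut, and do not move or lift any of the loose things standing about.

Things in the scene. Friction and masses are not known exactly. Their poses are not given: they have to be found in the camera images.
- tall_cupboard: the taller cupboard, fixed, may be the left or the right one: white box 100 deep (x) x 119 wide (y) x 160 mm high, walls 8 mm; one plain door covers its whole front, no handle. Origin: centre of the underside; x points from front to back, y to the left as seen from the front, z up; door face at x = -50 mm, walls begin at x = -33 mm. Pin, catch and ejector inside lie lower than 50 mm above the table
- press_spot (a point): where to press the tall door: centre of a thin grey disc (24 mm across) on its outer face, 18 mm from the free (right) edge, 125 mm above the table; moves with the door. The aluminium door is 115 wide, 154 high (4 to 158 mm above the table), 8 mm thick
- tall_hinge (a point): point on the tall door's upright hinge axis, at the door's left edge (cupboard y = +57.5 mm, two steel knuckles), in the plane of its outer face, 125 mm above the table; the free edge is 115 mm to the right of it. Axes as the tall cupboard's; does not move with the door
- tall_door (a joint): angle of the tall door: 0 shut, positive open (to 1.75), negative pressed in. Gives at the spot against about 5 N; the catch lets go at -0.06 (6 mm in), rigid stop at -0.085 (8 mm). As the finger draws back a spring pushes the door to about 0.65 (free edge 70 mm out); beyond that it has only light friction and stays where it is left
- low_cupboard: the lower cupboard, to be left shut: same shape, depth and width but 105 mm high. Origin and axes as for the tall one. Its door has the same catch and springs open if it is pressed
- low_door (a joint): angle of the lower cupboard's door, 0 shut, positive open
- pepper: glass pepper shaker, loose, 43 mm across and 75 mm high, standing inside the tall cupboard towards the back; not to be touched. Origin: centre of the underside
- toothpicks: red toothpick jar, loose, 46 mm across and 66 mm high, standing between the cupboards. Origin: centre of the underside
- spout: spare tap spout, loose, 33 mm across and 48 mm high, standing between the cupboards nearer the robot. Origin: centre of the underside
- rice_bowl: white rice bowl upside down, loose, 89 mm across and 53 mm high, at the right of the table. Origin: centre of the underside
- spoon: white soup spoon, loose, 141 x 43 x 34 mm, lying at the right of the table. Origin: centre of the underside

How it is judged:
On the way, in this order (a step that is already met when the one before it is completed fails the run):
1. the tall door is pressed inward (value of joint tall_door below -0.035 rad), for 0.02 s.
2. its catch has let go and the door stands ajar (value of joint tall_door above 0.35 rad), for 0.2 s.
At the end, for the whole second after the job is handed in: the tall door stands still, open by more than 1.2 rad (about 70 degrees); the lower cupboard is shut (door under 0.05 rad); every loose thing is within 20 mm of where it stood, and the shaker, jar, spout and bowl are upright (value of joint tall_door above 1.2 rad and velocity of joint tall_door between -0.05 and 0.05 rad/s and value of joint low_door below 0.05 rad and distance of each of pepper, toothpicks, spout, rice_bowl, spoon from where it was at the start of the episode below 0.02 m and angle between each of pepper, toothpicks, spout, rice_bowl's own z axis and vertical below 0.2 rad); the robot touches nothing.
It fails at once if the tall door is pinched between the fingers (both faces pressed at once) (contact force between each of tall_door_c0, tall_door_c1 and the fingers above 1 N).
It fails at once if the lower cupboard's door is released (value of joint low_door above 0.1 rad).
It fails at once if a loose thing (shaker, jar, spout, bowl or spoon) is moved more than 30 mm or lifted (distance of any of pepper, toothpicks, spout, rice_bowl, spoon from where it was at the start of the episode above 0.03 m).
It also fails if it takes over 48 s, if anything falls off the work surface, if the arm or the gripper's body presses on something with over 40 N, if the wrist force passes 120 N, or if a joint passes its speed limit or range.

## Robot

A 6-joint arm with a two-finger parallel gripper is mounted at the origin on a cart in front of the work surface, level with it; the furniture and walls round the work are solid. World frame = base frame: x ahead of the robot, y to its left, z up, the work surface at z = 0. Lengths are in m, angles in rad, forces in N, time in s.
With the tool pointing down it reaches from about 0.3 to 0.85 m from the base axis. Payload 5.4 kg.
Tool frame: the origin (TCP) lies on the centre line of the jaws, within the pads' length; the fingertips stand 25 mm ahead of it and the grasp point (between the pads) lies 6 mm ahead of it; z points along the fingers, y is the direction in which the jaws open and shut (so a half turn about z gives the same grasp; the last joint's range is limited). The gripper opens to 85 mm and grips with 20 to 120 N. Pads are 22 mm wide; open, the fingers measure 114 mm over their backs; the gripper's body (76 mm by 85 mm) begins 54 mm behind the grasp point. The pads swing forward as they close: fully open they stand 13 mm farther back than shut.
Start: joints at [-1.396, 0.158, 1.597, -0, 1.386, -0.21], TCP at [0.216, -0.533, 0.256] pointing down, gripper open.
Joint ranges: [-2.91, 2.91], [-0.94, 2.29], [0.18, 2.7], [-1.29, 4.43], [0.17, 2.64], [-3, 3]. Speed limits (rad/s): [2.57, 2.57, 3.14, 3.14, 3.14, 3.14].

## Interface

Orientations are given as a rotation vector (axis times angle).
In Python, from bench import env, fingers, kin, sensors, vision, order gives the robot as it stands. Calls block until the motion is done:
- env.movep(position, orientation): joint-space move of the TCP to a pose.
- env.servo_line(position, ori=None, rate=0.15, max_force=None): straight line of the TCP; ori=None keeps the orientation; rate is the mean speed in m/s. With max_force (N) it stops when the force on the tool has changed by that much, and returns True; else False.
- env.goto_joints(angles): joint-space move.
- fingers.gripper_to(opening, grip_force=None): finger opening in m; grip_force is the grip in N (None keeps the last); returns when the fingers have stopped.
- env.sleep(seconds).
- kin.ik(position, orientation): joint angles nearest the present ones, or None.
- sensors.get_obs(): the state.
- vision.snapshot(name): name is "side" or "top"; returns the picture (480x640x3 uint8, blue, green, red); there is no depth.
- vision.calibration(name): a dict with "intrinsics" (3x3 intrinsics, pixels), "R" (3x3) and "t" (3): a world point X has camera coordinates R X + t. Camera axes: x right, y down, z forward; pixel columns grow to the right and rows downward; lengths in m; the calibration is good to about 2 mm. A picture is of the moment at which its call begins. calibration takes no time and is no camera call.
A pose or a line that the arm cannot do raises env.MotionError and nothing moves.
- order.job_done(): hands the job in, once; it reports no verdict.
The state is a dict: "t": time; "joint_pos": joint angles; "dq": joint speeds; "joint_efforts": joint torques, N m; "eef_pos": TCP position; "tool_rot": TCP orientation; "wrist_force": force on the tool from outside, world axes, zero at the start; "ft_torque": the same for the moment, N m; "width": finger opening in m.
Only numpy, scipy, OpenCV 4.12 (cv2) and the standard library are available. Lean on these libraries where they do the work, as an engineer would, in place of code of your own. Each camera call takes 0.05 s, during which the arm holds its last target.

## Working session

There is one attempt and no reset: what is moved stays moved. The work goes in short steps, each a Python script; the robot and the scene stay as the last script left them, time stands still between calls to the robot, and variables do not carry over. Pictures are saved under pics/ and viewed, and the job is handed in when it is done.

```bash
mkdir -p pics; ls; python3 - <<'E'
from bench import env, fingers, kin, sensors, vision, order
import cv2
for n in ("side","top"):
    cv2.imwrite(f"pics/{n}0.png",vision.snapshot(n)); print(vision.calibration(n))
print(sensors.get_obs())
E
```

```text
pics
{'intrinsics': array([[561.70015423,   0.        , 302.46824267],
       [  0.        , 561.70015423, 235.28090215],
       [  0.        ,   0.        ,   1.        ]]), 'R': array([[-0.86264668, -0.50570579,  0.01011692],
       [-0.34160803,  0.56774047, -0.74898245],
       [ 0.37302098, -0.64956325, -0.66251259]]), 't': array([0.42836918, 0.28507281, 0.89069125])}
{'intrinsics': array([[508.43319815,   0.        , 315.57670096],
       [  0.        , 508.43319815, 243.5638553 ],
       [  0.        ,   0.        ,   1.        ]]), 'R': array([[ 0.02288424, -0.99970519, -0.00811467],
       [-0.99074238, -0.02159117, -0.13402742],
       [ 0.1338127 ,  0.01110666, -0.9909444 ]]), 't': array([-0.07886091,  0.51689587,  1.16842654])}
{'t': 0.1, 'joint_pos': array([-1.39609138e+00,  1.59013481e-01,  1.59808943e+00,  3.35021018e-06,
        1.38620424e+00, -2.10114588e-01]), 'dq': array([ 0.00013684, -0.00213858, -0.00301959, -0.00060671,  0.00176849,
        0.0001592 ]), 'joint_efforts': array([-3.05953463e-04, -3.96993148e+01, -3.32337642e+01, -1.61886637e-04,
        4.23977137e-03,  1.59348775e-05]), 'eef_pos': array([ 0.21573616, -0.53246207,  0.25540835]), 'tool_rot': array([-3.08193622e+00, -6.00421521e-01, -5.28214049e-05]), 'wrist_force': array([ 1.10401248, -0.17623656, -0.50398592]), 'ft_torque': array([-0.00679712,  0.06482101, -0.00144642]), 'width': 0.08547504114714416}
```

View pics/side0.png

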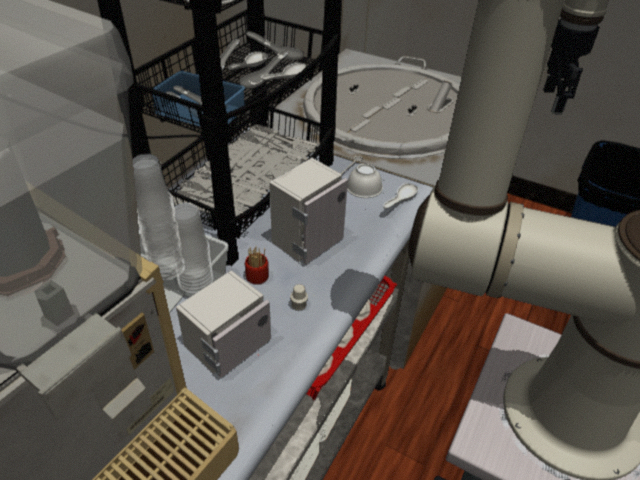

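View pics/top0.png

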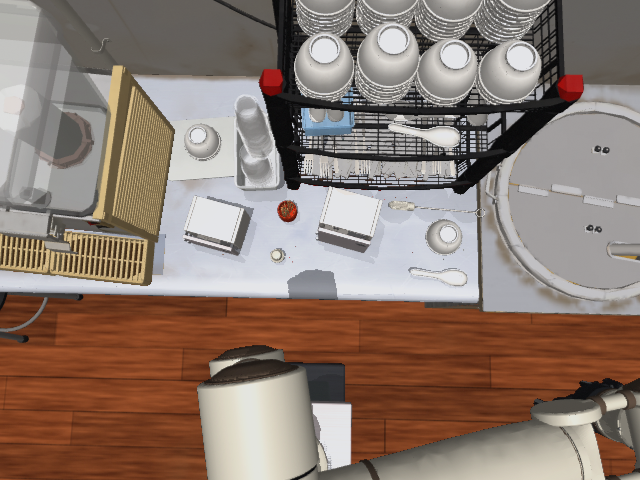

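The taller cupboard is the right one: at about (308,210) in the side view and (348,218) in the top view. I'll enlarge both views.

```bash
python3 - <<'E'
import cv2
a=cv2.imread("pics/side0.png")[150:275,250:370]; cv2.imwrite("pics/sc.png",cv2.resize(a,None,fx=4.8,fy=4.8,interpolation=cv2.INTER_CUBIC)[:600])
a=cv2.imread("pics/top0.png")[180:260,305:395]; cv2.imwrite("pics/tc.png",cv2.resize(a,None,fx=7,fy=7,interpolation=cv2.INTER_CUBIC))
E
```

```text
(no output)
```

View pics/sc.png

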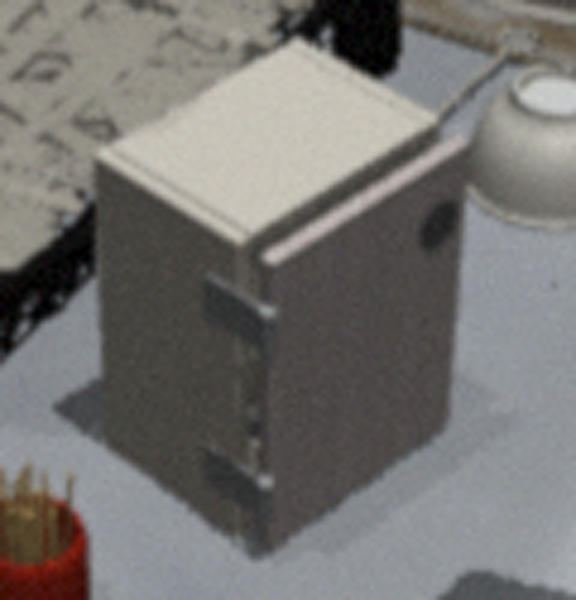

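View pics/tc.png

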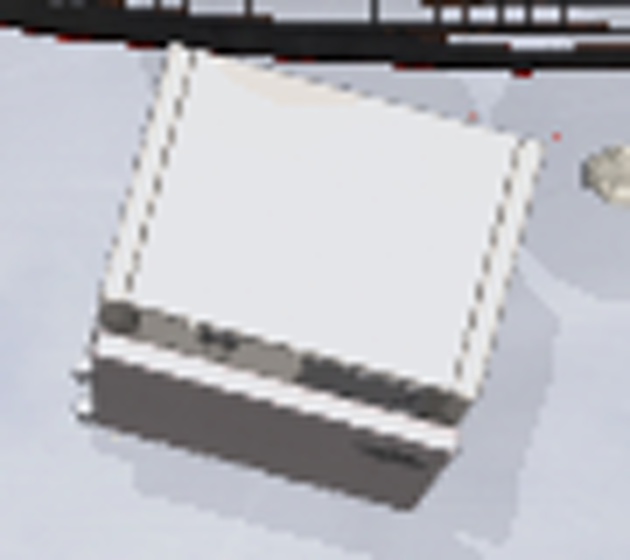

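```bash
cat > h.py <<'E'
import numpy as np
from bench import env, fingers, kin, sensors, vision, order
import cv2
def proj(n,X):
    c=vision.calibration(n); P=np.atleast_2d(X)@c["R"].T+c["t"]; p=P@c["intrinsics"].T; return p[:,:2]/p[:,2:]
def ray(n,px,z):
    c=vision.calibration(n); d=c["R"].T@np.linalg.solve(c["intrinsics"],[px[0],px[1],1]); o=-c["R"].T@c["t"]
    return o+d*(z-o[2])/d[2]
def snap(n,name,box=None,f=1):
    a=vision.snapshot(n)
    if box: a=a[box[1]:box[3],box[0]:box[2]]
    cv2.imwrite("pics/"+name,cv2.resize(a,None,fx=f,fy=f,interpolation=cv2.INTER_CUBIC))
E
python3 - <<'E'
from h import *
from scipy.optimize import least_squares
m=[("side",(100,153),(50,59.5,160)),("side",(298,42),(50,-59.5,160)),("side",(435,122),(-33,-59.5,160)),("side",(245,243),(-33,59.5,160)),
("side",(268,262),(-50,57.5,158)),("side",(467,142),(-50,-57.5,158)),("side",(260,555),(-50,57.5,4)),("side",(447,430),(-50,-57.5,4)),("side",(440,222),(-50,-39.5,125)),
("top",(175,43),(50,59.5,160)),("top",(543,143),(50,-59.5,160)),("top",(103,297),(-33,59.5,160)),("top",(470,400),(-33,-59.5,160)),
("top",(97,357),(-50,57.5,158)),("top",(452,447),(-50,-57.5,158)),("top",(90,418),(-50,57.5,4)),("top",(408,510),(-50,-57.5,4)),("top",(392,455),(-50,-39.5,125))]
def W(p,q):
    q=np.array(q)/1000; c,s=np.cos(p[2]),np.sin(p[2]); return np.array([p[0]+c*q[0]-s*q[1],p[1]+s*q[0]+c*q[1],q[2]])
def px(n,u): return np.array([250+u[0]/4.8,150+u[1]/4.8]) if n=="side" else np.array([305+u[0]/7,180+u[1]/7])
for views in (("side","top"),("side",),("top",)):
    mm=[a for a in m if a[0] in views]
    f=lambda p: np.concatenate([proj(n,W(p,q))[0]-px(n,u)+0.5 for n,u,q in mm])
    r=least_squares(f,[.65,-.05,0]); print(r.x); print(np.round(r.fun.reshape(-1,2),1).tolist())
    if len(views)==2:
        p=r.x; print("press",W(p,(-50,-39.5,125)),"hinge",W(p,(-50,57.5,125)))
# rough others
for nm,u,z in (("jar",(287,211),.06),("spout",(278,255),.04),("bowl",(443,236),.05),("spoon",(440,276),.02),("lowFL",(186,226),.105),("lowFR",(233,235),.105),("lowBL",(195,197),.105),("lowBR",(249,207),.105)):
    print(nm,ray("top",u,z).round(3))
for u in ((290,170),(460,170)): print("rackpost",[ray("top",u,z).round(3)[:2] for z in (0,.1,.3,.5)])
print(sensors.get_obs()["eef_pos"])
E
```

```text
[ 0.56618382 -0.13962258 -0.25313017]
[[-1.8, 0.1], [0.1, -0.9], [1.9, -0.6], [-1.6, 0.4], [1.0, 0.9], [1.0, 0.2], [1.5, -0.2], [0.6, -0.8], [-0.5, 0.9], [-0.5, -0.8], [0.5, -0.4], [-0.8, -0.4], [0.9, -0.2], [-1.2, -1.0], [0.4, 0.7], [0.2, 0.5], [0.5, 0.1], [-0.5, -0.7]]
press [ 0.50788495 -0.16534206  0.125     ] hinge [ 0.5321772  -0.07143314  0.125     ]
[ 0.56666052 -0.13960996 -0.2546178 ]
[[-2.0, 0.0], [-0.1, -0.9], [1.7, -0.6], [-1.8, 0.3], [0.7, 0.8], [0.8, 0.1], [1.2, -0.3], [0.4, -0.9], [-0.7, 0.9]]
[ 0.56563557 -0.13977201 -0.25164079]
[[-0.5, -0.5], [0.5, -0.2], [-0.7, -0.1], [1.0, 0.1], [-1.1, -0.7], [0.5, 0.9], [0.2, 0.8], [0.6, 0.3], [-0.4, -0.5]]
jar [0.59  0.001 0.06 ]
spout [0.489 0.02  0.04 ]
bowl [ 0.541 -0.365  0.05 ]
spoon [ 0.449 -0.364  0.02 ]
lowFL [0.542 0.223 0.105]
lowFR [0.524 0.117 0.105]
lowBL [0.609 0.207 0.105]
lowBR [0.589 0.084 0.105]
rackpost [array([0.706, 0.001]), array([ 0.678, -0.006]), array([ 0.621, -0.019]), array([ 0.564, -0.032])]
rackpost [array([ 0.715, -0.42 ]), array([ 0.686, -0.393]), array([ 0.627, -0.337]), array([ 0.569, -0.282])]
[ 0.21573616 -0.53246207  0.25540835]
```

The two single-view fits agree to about 1 mm. The tall cupboard is at (0.566, -0.140) with yaw -0.253, and the press spot is at (0.508, -0.165). I'll press with the closed fingers pointing down, so the sides of the fingers touch the door.

```bash
cat >> h.py <<'E'
C=np.array([0.5662,-0.1396]); YAW=-0.253
def w(x,y,z): # cupboard mm -> world
    c,s=np.cos(YAW),np.sin(YAW); x,y=x/1000,y/1000
    return np.array([C[0]+c*x-s*y,C[1]+s*x+c*y,z])
ORI=np.pi*np.array([np.cos(YAW/2),np.sin(YAW/2),0])
E
python3 - <<'E'
from h import *
for p in [(-110,-39.5,.25),(-110,-39.5,.135),(-55,-39.5,.135),(-75,-65,.25),(-75,-65,.135),(-130,34,.135),(-130,-10,.25)]:
    q=kin.ik(w(*p),ORI); print(w(*p).round(3), None if q is None else np.round(q,2))
fingers.gripper_to(0.0,20)
env.movep(w(-110,-39.5,.25),ORI)
env.servo_line(w(-110,-39.5,.135),rate=.12)
o=sensors.get_obs(); print(o["t"],o["eef_pos"],o["width"],o["wrist_force"])
snap("side","s1.png",(250,80,410,280),3); snap("top","t1.png",(260,150,440,300),4)
E
```

```text
[ 0.45 -0.15  0.25] [-0.58 -0.1   1.88  0.    1.37  1.25]
[ 0.45  -0.15   0.135] [-0.58  0.03  1.99  0.    1.12  1.25]
[ 0.503 -0.164  0.135] [-0.54  0.17  1.84  0.    1.13  1.28]
[ 0.477 -0.184  0.25 ] [-0.6  -0.    1.78  0.    1.36  1.22]
[ 0.477 -0.184  0.135] [-0.6   0.13  1.89  0.    1.13  1.22]
[ 0.449 -0.074  0.135] [-0.43 -0.02  2.04  0.    1.12  1.39]
[ 0.438 -0.117  0.25 ] [-0.53 -0.16  1.93  0.    1.37  1.3 ]
3.6167 [ 0.45035172 -0.15072664  0.13581732] -0.0001017873279447303 [0.14077704 0.45806782 0.35815558]
```

View pics/s1.png

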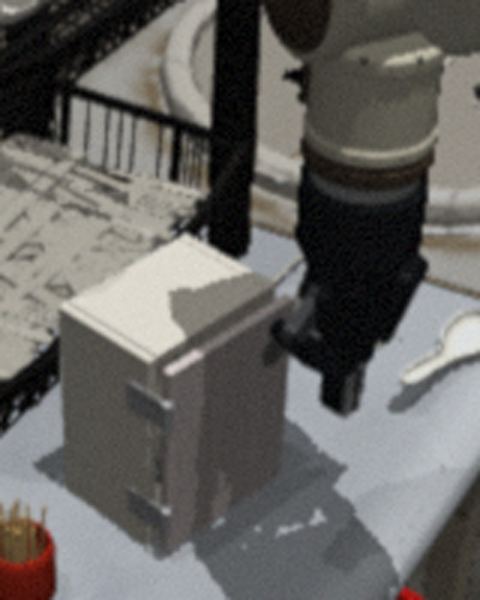

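View pics/t1.png

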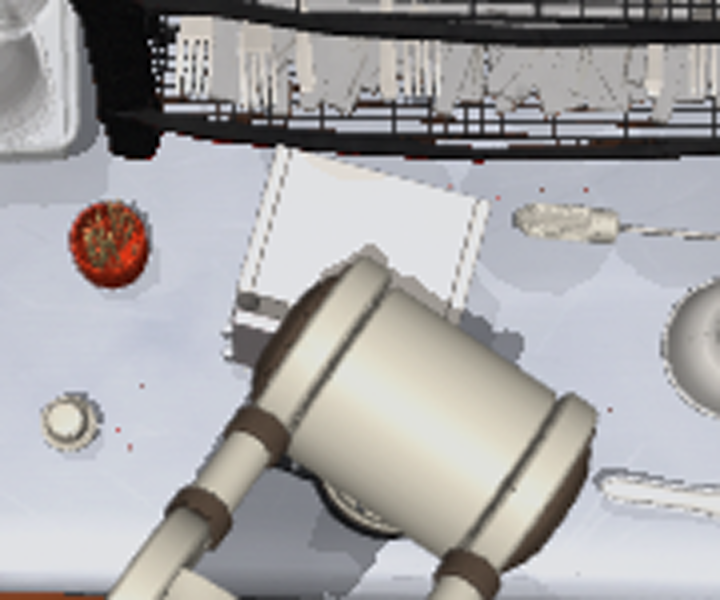

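The side view shows the closed fingertips at (345,410), in front of the door and clear of everything, with the knuckles about 40 mm above the tips. I'll work with TCP z at about 0.147 so the knuckles stay above the door's top edge. Pressing now.

```bash
python3 - <<'E'
from h import *
env.servo_line(w(-85,-39.5,.147),rate=.08)
f0=sensors.get_obs()["wrist_force"]
def rep(s):
    o=sensors.get_obs(); d=o["eef_pos"]-w(0,0,0); c,sn=np.cos(YAW),np.sin(YAW)
    print(s,round(o["t"],2),"cup xy",round(1000*(c*d[0]+sn*d[1]),1),round(1000*(-sn*d[0]+c*d[1]),1),round(o["eef_pos"][2],3),(o["wrist_force"]-f0).round(1))
rep("pre")
print(env.servo_line(w(-45,-39.5,.147),rate=.02,max_force=2.5)); rep("touch")
print(env.servo_line(w(-45,-39.5,.147),rate=.02,max_force=20)); rep("pressed")
env.sleep(.1); rep("hold")
snap("side","s2.png",(250,80,410,280),3)
E
```

```text
pre 4.22 cup xy -85.1 -39.4 0.147 [0. 0. 0.]
True
touch 5.45 cup xy -60.5 -39.4 0.146 [-0.9  0.6  1.9]
True
pressed 6.05 cup xy -53.5 -38.9 0.145 [-2.1 -0.2  2.4]
hold 6.15 cup xy -53.6 -38.8 0.145 [-1.7  0.4  2.6]
```

View pics/s2.png

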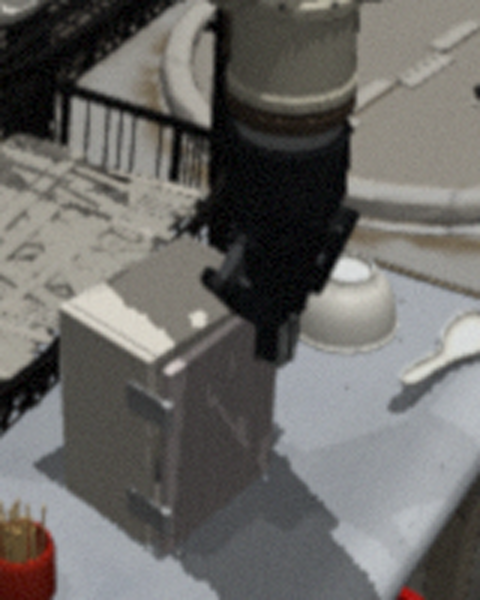

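Contact came at -60.5 mm and the press reached 7 mm (about -0.07 rad), past the catch point. I'll draw back now and look.

```bash
python3 - <<'E'
from h import *
env.servo_line(w(-170,-45,.147),rate=.2)
env.servo_line(w(-170,-65,.26),rate=.25)
o=sensors.get_obs(); print(o["t"],o["eef_pos"])
snap("side","s3.png",(250,80,410,280),3)
snap("top","t3.png",(260,150,440,300),4)
E
```

```text
7.5417 [ 0.38575538 -0.16000427  0.25962366]
```

View pics/s3.png

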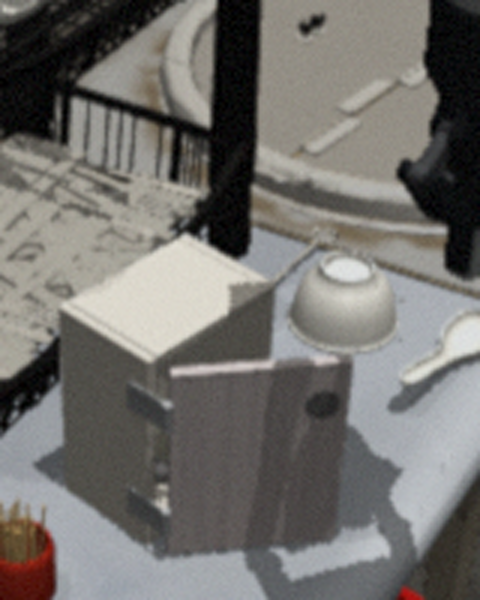

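View pics/t3.png

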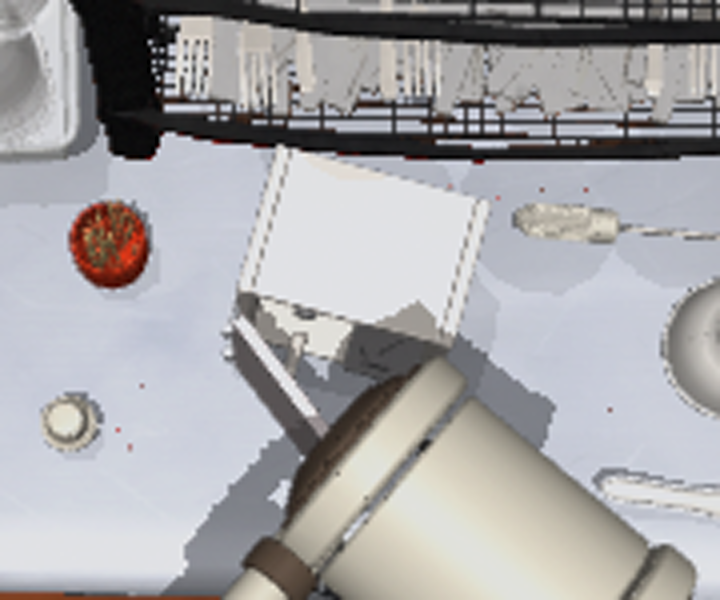

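The door stands ajar: its free edge is at about (350,360) in the side crop, and the gap behind it shows in the top view. I'll check the angle, lower the fingers behind the door from above, and sweep along an arc.

```bash
python3 - <<'E'
from h import *
A=ray("side",(250+172/3,80+374/3),.158);B=ray("side",(250+350/3,80+361/3),.158)
d=(B-A)[:2]; c,s=np.cos(YAW),np.sin(YAW); dc=np.array([c*d[0]+s*d[1],-s*d[0]+c*d[1]]); print("len",np.linalg.norm(d),"angle",np.arctan2(-dc[0],-dc[1]))
def pt(a,h,r=85): return w(-50-r*np.sin(a)+(8+h)*np.cos(a),57.5-r*np.cos(a)-(8+h)*np.sin(a),.150)
env.movep(w(-75,-70,.26),ORI)
print(env.servo_line(w(-75,-70,.150),rate=.12,max_force=8))
o=sensors.get_obs(); print(o["t"],o["eef_pos"],o["wrist_force"])
snap("side","s4.png",(250,80,410,280),3)
E
```

```text
len 0.11122340472986715 angle 0.6581598068978457
False
9.175 [ 0.4765705  -0.18896778  0.15095851] [ 0.11465981 -0.28331549 -0.11900703]
```

View pics/s4.png

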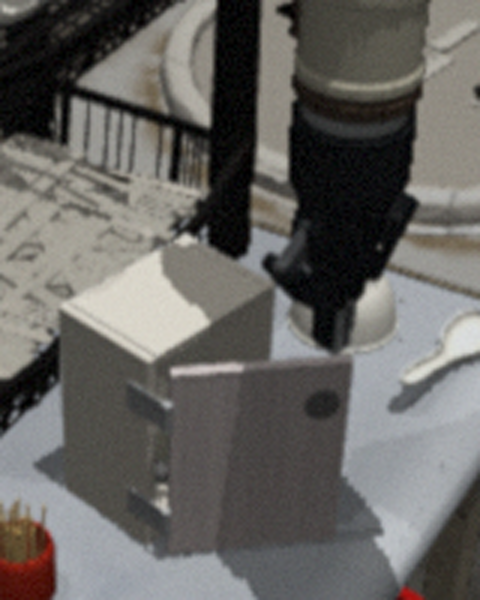

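The door angle measures 0.658 and its length 111 mm, against 115 given. The fingertip at (335,350) disappears behind the door's top edge, and no force shows. Sweeping it open now.

```bash
python3 - <<'E'
from h import *
def pt(a,h,r=85): return w(-50-r*np.sin(a)+(8+h)*np.cos(a),57.5-r*np.cos(a)-(8+h)*np.sin(a),.150)
print(env.servo_line(pt(.65,26),rate=.08,max_force=10))
for a in np.arange(.75,1.53,.15):
    s=env.servo_line(pt(a,13),rate=.06,max_force=15); o=sensors.get_obs()
    print(round(a,2),s,round(o["t"],2),o["eef_pos"].round(3),o["wrist_force"].round(1))
    if s: break
snap("side","s5.png",(250,80,410,280),3)
snap("top","t5.png",(260,150,440,300),4)
E
```

```text
False
0.75 False 10.38 [ 0.472 -0.135  0.15 ] [-0.2 -0.9  0.1]
0.9 False 10.74 [ 0.463 -0.125  0.15 ] [0.6 0.1 0.5]
1.05 False 11.11 [ 0.455 -0.114  0.15 ] [ 0.5 -0.  -0.4]
1.2 False 11.47 [ 0.45  -0.102  0.15 ] [-0.5  0.4  0.5]
1.35 False 11.84 [ 0.446 -0.089  0.15 ] [-0.3  0.5  0.2]
1.5 False 12.21 [ 0.445 -0.076  0.15 ] [ 0.7  0.  -0.3]
```

View pics/s5.png

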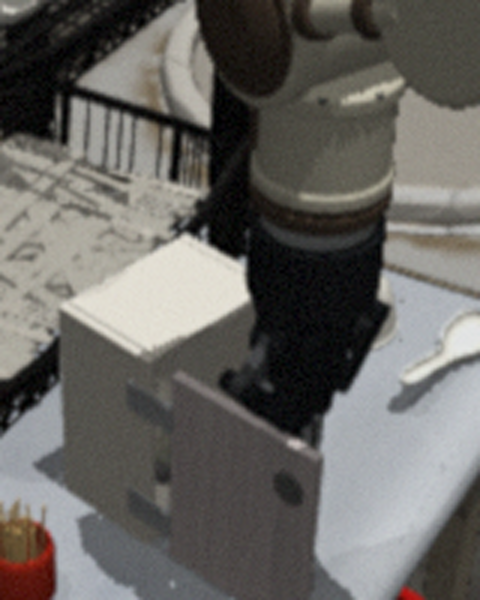

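View pics/t5.png

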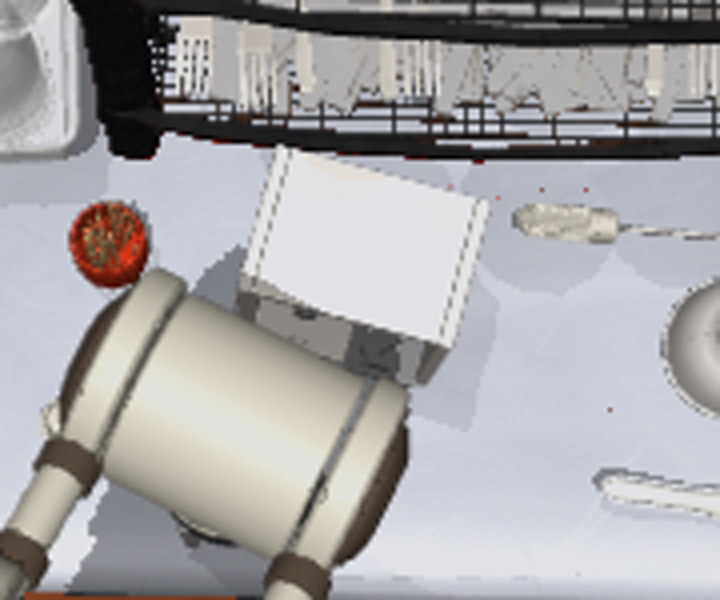

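The door is now at about a right angle, with its top edge running from (175,375) to (320,450) in the side crop. I'll move sideways away from it, lift, and then check.

```bash
python3 - <<'E'
from h import *
env.servo_line(w(-145,-30,.152),rate=.1)
env.servo_line(w(-145,-50,.28),rate=.2)
env.movep(np.array([.33,-.40,.30]),ORI)
o=sensors.get_obs(); print(o["t"],o["eef_pos"],o["wrist_force"])
snap("side","s6.png"); snap("top","t6.png",(160,150,500,300),2.3)
E
```

```text
14.9 [ 0.33049683 -0.39884996  0.29933465] [-0.3648333   1.01980701  0.44167115]
```

View pics/s6.png

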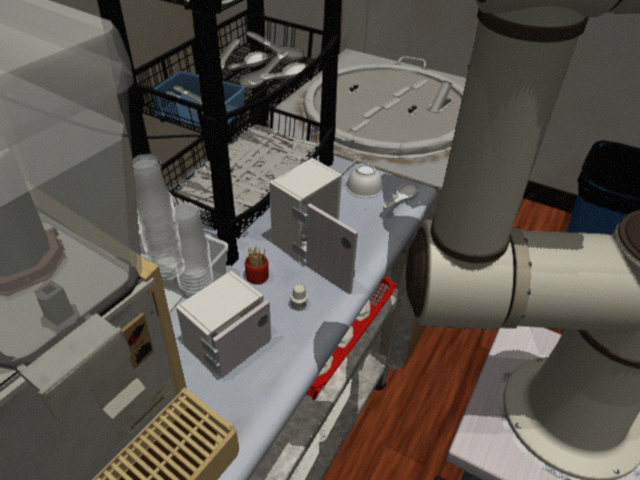

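View pics/t6.png

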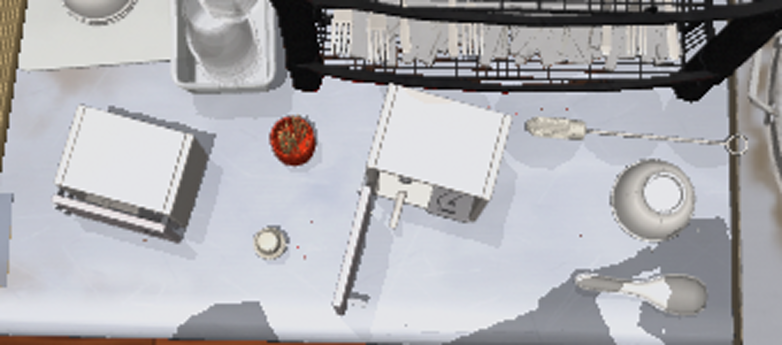

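```bash
python3 - <<'E'
from h import *
A=ray("top",(160+365/2.3,150+182/2.3),.158);B=ray("top",(160+335/2.3,150+307/2.3),.158)
d=(B-A)[:2]; c,s=np.cos(YAW),np.sin(YAW); dc=np.array([c*d[0]+s*d[1],-s*d[0]+c*d[1]]); print("len",np.linalg.norm(d),"angle",np.arctan2(-dc[0],-dc[1]))
a=vision.snapshot("side"); b=cv2.imread("pics/s6.png"); o0=cv2.imread("pics/side0.png")
for nm,(x,y,X,Y) in dict(door=(270,155,360,295),jar=(240,245,272,285),spout=(288,282,312,310),low=(175,270,275,378)).items():
    print(nm,"vs last",cv2.absdiff(a,b)[y:Y,x:X].mean().round(2),"vs start",cv2.absdiff(a,o0)[y:Y,x:X].mean().round(2))
order.job_done()
E
```

```text
len 0.1187310768514659 angle 1.5283870328201965
door vs last 2.67 vs start 19.57
jar vs last 3.0 vs start 4.22
spout vs last 2.57 vs start 4.33
low vs last 2.61 vs start 4.28
the job is handed in; nothing more can be done
```

The tall (right-hand) cupboard is open and the hand is clear. I handed the job in at about 15 s of the 48 s allowed, and no verdict comes back.

- **Press:** with the gripper closed and pointing down, the sides of the fingers pressed the spot 7 mm in, about -0.07 rad. That is past the catch point, and the door then sprang to 0.66 rad by image measurement.
- **Opening:** I lowered the fingers behind the door from above and swept it round. In the top picture it stands at about 1.53 rad and was not moving between the last two pictures. Its length in the images came out at 111 and 119 mm against 115 mm given, so the angle is only approximate.
- **Other things:** the lower cupboard looks shut. The jar and spout match the starting pictures apart from some brightness change. I checked the bowl and spoon by eye only, and they look untouched. The pepper shaker could not be checked in the pictures, but the fingers never went inside the cupboard.
- **Odd reading:** the press stopped on its 20 N limit, yet the force I logged straight afterwards was only about 3 N. I took this as a brief spike at the door's rigid stop, but did not confirm it.

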